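Seat the glaze-mixing jar on its three-pin drive

TASK

Lift the mixing jar with the blue lid by the bar on its lid and seat it on the grey glaze mixer, fully home and level: the turntable's three brass pins must drop into the three holes under the jar, so that its foot lies flush on the turntable. The turntable was left at some angle, so feel for the pins by turning the jar gently on them, keep the jar upright, do not slam it down, and leave the yellow-lidded jar and everything else on the bench where it is.

Things in the scene. Friction and masses are not known exactly. Their poses are not given: they have to be found in the camera images.
- jar: The mixing jar, loose, about 0.65 kg (varies): black square foot 116 x 116 mm, 18 mm high; above it a cream cylinder 112 mm across, blue lid 118 mm across with its top at 106 mm, and on the lid the bar to grip. Origin: centre of the underside; z up.
- jar_bar (a point): Centre of the solid blue bar on the jar's lid, 123 mm above the jar's underside, on its axis; axes as the jar's. The bar is 80 mm long (along x), 20 mm wide (along y) and runs from 105 to 141 mm above the underside.
- jar_holes (a point): Centre of the jar's underside (the jar's origin), axes as the jar's. Here is a central recess 40 mm across, 18 mm deep, and around it three holes 14 mm across, 18 mm deep, centred 42 mm out at 0, 120 and 240 degrees from x: the jar fits in three ways, a third of a turn apart.
- mixer: The mixer base, fixed: grey housing 180 x 180 mm, its top at 62 mm, with a steel turntable 124 mm across on it (top at 70 mm). Origin: centre of the underside, z up; the front, with a black knob and a green panel, faces -x. The turntable is stiff to turn (about 1 N m). Resting on the pin tops, the jar stands 10 mm too high, already centred by the spigot.
- seat (a point): Centre of the turntable's top, 70 mm above the mixer's underside, where the jar's origin is when home; mixer's axes. Here a black spigot, 38 mm wide to 10 mm up, coned to 24 mm at 16 mm, and three brass pins 12 mm wide, 10 mm high, 42 mm out, 120 degrees apart. Their angle is not measured: one lies within 26 degrees either way of the mixer's +x; see it from above or feel for it.
- spare_jar: Bystander: a jar of the same size and shape, but with a yellow lid and bar and no holes underneath. Origin: centre of the underside.
- mushroom: Bystander: white plaster mushroom, 72 mm across, 104 mm high. Origin: centre of the underside.
- bowl: Bystander: terracotta bowl 120 mm across, 55 mm high. Origin: centre of the underside.
- slab: Bystander: white plaster slab 130 x 90 x 40 mm. Origin: centre of the underside.
- mug: Bystander: blue mug 80 mm across, 90 mm high. Origin: centre of the underside.
- brush: Bystander: paint brush lying on the bench. Origin on its handle's axis line, at bench height; x along it.
- spatula: Bystander: spatula lying on the bench. Origin under it, at bench height; x along it.

How it is judged (in metres and radians):
At the end, for the whole second after the job is handed in: The blue-lidded jar stands on the mixer's turntable with the pins in its holes: its underside within 3 mm of the turntable's face, its axis within 4 mm of the turntable's, upright within 2 degrees, released and at rest (z of jar in the frame of seat between -0.003 and 0.003 m and horizontal distance between jar and seat below 0.004 m and angle between jar's own z axis and vertical below 0.035 rad and linear speed of jar below 0.01 m/s and angular speed of jar below 0.05 rad/s); the robot touches nothing.
It fails at once if the jar is slammed, dropped or forced onto the mixer (over 150 N, or faster than 0.65 m/s within 50 mm of its seat) (contact force between jar and mixer above 150 N or (distance between jar and seat below 0.05 m and linear speed of jar above 0.65 m/s)).
It fails at once if the jar is tipped more than 20 degrees (angle between jar's own z axis and vertical above 0.35 rad).
It fails at once if a bystander is pushed more than 30 mm from its place (distance of any of spare_jar, mushroom, bowl, slab, mug, brush, spatula from where it was at the start of the episode above 0.03 m).
It fails at once if an upright bystander is knocked over (angle between any of spare_jar, mushroom, bowl, slab, mug's own z axis and vertical above 0.5 rad).
It also fails if it takes over 58 s, if anything falls off the work surface, if the arm or the gripper's body presses on something with over 40 N, if the wrist force passes 120 N, or if a joint passes its speed limit or range.

ROBOT

A 7-joint arm with a two-finger parallel gripper is mounted at the origin on the work surface. World frame = base frame: x ahead of the robot, y to its left, z up, the work surface at z = 0. Lengths are in mm, angles in rad, forces in N, time in s.
With the tool pointing down it reaches from about 350 to 900 mm from the base axis. Payload 8.1 kg.
Tool frame: the origin (TCP) lies at the very end of the fingers, on their centre line; the grasp point (between the pads) lies 19 mm behind it; z points along the fingers, y is the line along which they close (so a half turn about z gives the same grasp; the last joint's range is limited). The gripper opens to 85 mm and grips with 20 to 120 N. Pads are 22 mm wide; open, the fingers measure 114 mm over their backs; the gripper's body (76 mm by 85 mm) begins 54 mm behind the grasp point. The pads swing forward as they close: fully open they stand 13 mm farther back than shut.
Start: joints at [-1.41, 0.434, 0.025, 1.573, -0.012, 1.134, -0.075], TCP at [162.997, 603.386, 202.523] pointing down, gripper open.
Joint ranges: [-2.62, 2.62], [-0.44, 2.09], [-1.27, 1.32], [0.08, 2.57], [-1.32, 4.46], [0.12, 2], [-2.74, 2.74]. Speed limits (rad/s): [2.22, 2.22, 3.01, 3.01, 3.14, 3.14, 3.14].

INTERFACE

Orientations are given as a unit quaternion [w, x, y, z].
In Python, from plant import read_state, camera, get_calibration, manip gives the robot as it stands. The module is installed in compiled form; this text tells all that it offers.
- The arm moves only by the tool send_rows, never from a script. Its argument "rows" is a list that holds one entry, the list of rows, each a list of 7 numbers: the shift along the tool's x, y, z in units of 750 mm (1.0 is 750 mm), then the turn, a rotation vector about the tool's x, y, z in units of 2 pi rad (1.0 is 2 pi rad), then the opening, from -1 (shut) to 1 (fully open). In form: [[[dx, dy, dz, wx, wy, wz, grip], ...]]. A call has 1 to 12 rows; each row is the pose to reach, as a shift and turn from the pose commanded when the call began, along the tool's axes at that moment, turning the shorter way round; what a row does not reach only later rows make up. A row lasts 1/12 s, in which the tool goes at most 41.7 mm and 7.16 degrees, less where a joint would pass 70% of its speed; a pose out of reach is approached as far as the arm can. A call with a number of a shift or a turn outside -1 to 1 is refused whole. A call with a gripper value outside its range is refused whole. The fingers move at their own pace and stop on an object; "newtons" is the grip in N (left out, the last holds). Time passes only in rows, so rows that repeat a pose let the fingers close. It gives the time, the measured TCP pose, the force, the opening and the grip force at its end, in the units of the state.
- read_state(): the state, without advancing time (a new reading comes with each control period).
- camera(name): name is "scene" or "side" or "wrist"; returns (picture, depth): 420x560x3 uint8, red, green, blue; 420x560 float32, mm along the optical axis (not along the pixel's ray), 0 where there is no reading.
- get_calibration(name): a dict with "K" (3x3 intrinsics, pixels), "extrinsics" (4x4, takes a point from world to camera coordinates). Camera axes: x right, y down, z forward; pixel columns grow to the right and rows downward; lengths in mm; the calibration is good to about 2 mm. A picture is of the moment at which its call begins: read the wrist's pose just before it. get_calibration takes no time and is no camera call; for the wrist camera it gives the pose at the moment of the call.
- manip.sign_off(): hands the job in; it is judged then, once.
The state is a dict: "time": time; "joint_positions": joint angles; "joint_vel": joint speeds; "tau": joint torques, N m; "tcp_pos": TCP position; "orientation": TCP orientation; "wrist_force": force on the tool from outside, world axes, zero at the start; "ft_torque": the same for the moment, N m; "gripper_width": opening from 0.0 (shut) to 1.0 (fully open); "grasp_force": force on a finger pad.
Only numpy, scipy, OpenCV 4.12 (cv2) and the standard library are available. Lean on these libraries where they do the work, as an engineer would, in place of code of your own. Each camera call takes 0.05 s, during which the arm holds its last target. There are 200 camera calls.

## Working session

There is one attempt and no reset: what is moved stays moved. The work goes in short steps, Python scripts to look and compute and a tool call to move; the robot and the scene stay as the last step left them, time stands still between calls to the robot, and variables do not carry over. Pictures are saved under pics/ and viewed, at most 10 in all, crops included, and the job is handed in when it is done.

Besides the shell and the picture viewer there is one more tool, called after "Request:" by a JSON object that holds its "method" and its "body". send_rows: Moves the arm, as the interface text tells. Its arguments: {"type":"object","properties":{"rows":{"type":"array"},"newtons":{"type":"number"}},"required":["rows"]}

```bash
mkdir -p pics
cat > h.py <<'E'
import numpy as np, cv2
from plant import read_state, camera, get_calibration, manip
from scipy.spatial.transform import Rotation as R
def world(name, depth, C=None):
    C=C or get_calibration(name); K=np.array(C["K"]); E=np.array(C["extrinsics"])
    v,u=np.mgrid[:depth.shape[0],:depth.shape[1]]
    p=np.stack([(u-K[0,2])/K[0,0]*depth,(v-K[1,2])/K[1,1]*depth,depth],-1)
    return (p-E[:3,3])@E[:3,:3]
def snap(name,f):
    C=get_calibration(name); im,d=camera(name); cv2.imwrite(f"pics/{f}.png",im[...,::-1]); np.save(f"pics/{f}.npy",world(name,d,C)); return im,d
E
python3 - <<'E'
from h import *
s=read_state();print(s)
snap("scene","s0");snap("side","d0")
a=cv2.imread("pics/s0.png");b=cv2.imread("pics/d0.png")
for n in("scene","side"):print(np.linalg.inv(get_calibration(n)["extrinsics"]).round(2))
E
```

```text
{'time': 0.0, 'joint_positions': array([-1.40957426,  0.43517048,  0.02497765,  1.57409477, -0.01161413,
        1.13399826, -0.07509354]), 'joint_vel': array([-0.00041671, -0.00040352,  0.0002393 ,  0.00070531, -0.00097222,
       -0.00048772,  0.00028196]), 'tau': array([ 5.01718787e-04, -6.70471859e+01,  1.02485474e+00, -3.16211236e+01,
        1.53883779e-02,  1.26524689e-02, -4.00972021e-05]), 'tcp_pos': array([162.89643286, 602.83265603, 201.75956799]), 'orientation': array([-3.70244195e-05,  1.31565232e-01,  9.91307222e-01, -7.61939503e-04]), 'wrist_force': array([ 0.27688049, -0.22762891, -0.88967157]), 'ft_torque': array([0.00312212, 0.01053764, 0.01566711]), 'grasp_force': 0.0, 'gripper_width': 1.0012360983267121}
[[ 3.80000e-01  6.70000e-01 -6.40000e-01  1.61565e+03]
 [ 9.30000e-01 -2.80000e-01  2.50000e-01 -4.09320e+02]
 [-1.00000e-02 -6.90000e-01 -7.30000e-01  1.23303e+03]
 [ 0.00000e+00  0.00000e+00  0.00000e+00  1.00000e+00]]
[[ 8.30000e-01 -4.40000e-01  3.50000e-01  1.23560e+02]
 [-5.60000e-01 -6.30000e-01  5.30000e-01 -7.06480e+02]
 [-1.00000e-02 -6.30000e-01 -7.70000e-01  1.12323e+03]
 [ 0.00000e+00  0.00000e+00  0.00000e+00  1.00000e+00]]
```

View pics/s0.png

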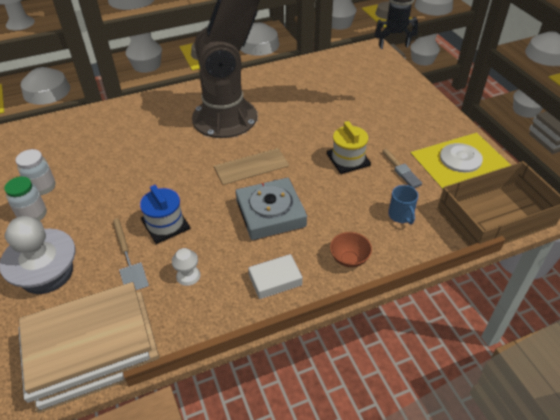

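View pics/d0.png

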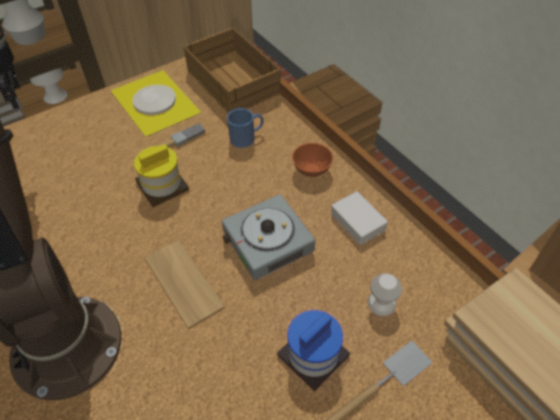

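The scene view shows the blue jar at (162,210), the mixer at (270,207) and the yellow jar at (349,147). The side view shows the blue jar at (315,345) and the mixer at (268,235), with the brass pins visible. Next I'll measure them.

Run:
```python
from h import *
for f,jb,mb in(("s0",(125,180,200,245),(225,175,315,240)),("d0",(270,300,360,390),(215,190,320,280))):
    im=cv2.imread(f"pics/{f}.png").astype(int);W=np.load(f"pics/{f}.npy")
    def sub(b):return im[b[1]:b[3],b[0]:b[2]],W[b[1]:b[3],b[0]:b[2]]
    c,w=sub(jb); blue=(c[...,0]>c[...,2]+60)
    m=blue&(w[...,2]>132)&(w[...,2]<150); p=w[m]
    r=cv2.minAreaRect(p[:,:2].astype(np.float32));print(f,"bar",m.sum(),p[:,2].mean(),r)
    m=blue&(w[...,2]>98)&(w[...,2]<112);q=w[m];print(" lid",m.sum(),cv2.minEnclosingCircle(q[:,:2].astype(np.float32)),q[:,2].mean())
    c,w=sub(mb)
    m=(w[...,2]>56)&(w[...,2]<67);r=cv2.minAreaRect(w[m][:,:2].astype(np.float32));print(" housing",m.sum(),w[m][:,2].mean(),r)
    m=(w[...,2]>67.5)&(w[...,2]<75);print(" table",m.sum(),cv2.minEnclosingCircle(w[m][:,:2].astype(np.float32)),w[m].mean(0))
    b=((c[...,2]-c[...,0])>45)&(w[...,2]>60)&(w[...,2]<95)
    n,l,st,ce=cv2.connectedComponentsWithStats(b.astype(np.uint8))
    for i in range(1,n):
        if st[i,4]>3:print(" pin",st[i,4],ce[i]+mb[:2],w[l==i].mean(0))
    x=c.astype(np.uint8);cv2.imwrite(f"pics/{f}m.png",cv2.resize(x,None,fx=5,fy=5,interpolation=cv2.INTER_CUBIC))
a=cv2.imread("pics/s0m.png");b=cv2.imread("pics/d0m.png")
h=max(a.shape[0],b.shape[0]);o=np.zeros((h,a.shape[1]+b.shape[1],3),np.uint8);o[:a.shape[0],:a.shape[1]]=a;o[:b.shape[0],a.shape[1]:]=b
cv2.imwrite("pics/m.png",cv2.resize(o,None,fx=.8,fy=.8));print(o.shape)
```

```text
s0 bar 141 140.6252053712806 ((452.96783447265625, -338.4535217285156), (80.01453399658203, 20.561843872070312), 10.159667015075684)
 lid 661 ((453.3326110839844, -337.4234313964844), 59.201751708984375) 106.79626063907735
 housing 1464 62.66487443760711 ((538.5614013671875, -23.195228576660156), (181.36639404296875, 188.07875061035156), 86.1077880859375)
 table 758 ((540.9600219726562, -19.733457565307617), 110.08651733398438) [543.09785368 -25.12063535  70.99824209]
 pin 4 [262.25 183.25] [456.16581268 -15.97708981  63.88259806]
 pin 8 [259.  192.5] [506.31844712 -45.10805197  79.6937783 ]
 pin 7 [282.28571429 194.        ] [540.58683337  18.15866842  80.02069718]
 pin 9 [268. 208.] [578.54400026 -43.5475721   79.87039668]
d0 bar 354 140.0399741000677 ((450.3758850097656, -338.8935241699219), (81.03119659423828, 20.310863494873047), 9.84550952911377)
 lid 1623 ((450.62860107421875, -339.441650390625), 58.567649841308594) 105.25545841245808
 housing 2609 61.44988073781918 ((538.7724609375, -24.14160919189453), (182.656005859375, 179.48924255371094), 85.29078674316406)
 table 1041 ((542.9617309570312, -29.67028045654297), 95.20755004882812) [537.67633087 -26.62796669  70.08605984]
 pin 11 [258. 215.] [538.71616988  17.18458918  79.29229109]
 pin 11 [283.81818182 224.18181818] [576.25451729 -44.49630965  78.64798985]
 pin 11 [260. 238.] [503.80652641 -45.68105775  77.89688776]
(450, 975, 3)
```

View pics/m.png

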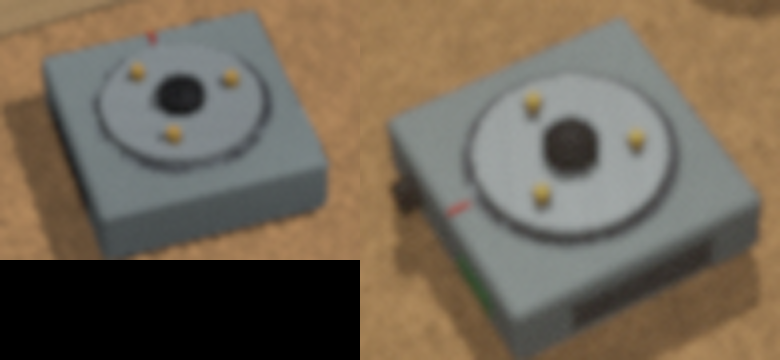

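```bash
cat >> h.py <<'E'
def row(p,yaw):
    "row to TCP position p (mm, world), tool down with tool y at world yaw (deg)"
    s=read_state(); R0=R.from_quat(s["orientation"],scalar_first=True)
    a=np.radians(yaw); y=np.array([np.cos(a),np.sin(a),0]); z=np.array([0,0,-1.]); x=np.cross(y,z)
    R1=R.from_matrix(np.stack([x,y,z],1))
    d=R0.inv().apply(np.array(p)-s["tcp_pos"])/750; w=(R0.inv()*R1).as_rotvec()/(2*np.pi)
    print(p,yaw,"->",np.r_[d,w].round(4).tolist())
def st():
    s=read_state(); M=R.from_quat(s["orientation"],scalar_first=True).as_matrix()
    print("t",round(s["time"],2),"tcp",s["tcp_pos"].round(1),"yaw",np.degrees(np.arctan2(M[1,1],M[0,1])).round(2),"tilt",np.degrees(np.arccos(-M[2,2])).round(2),"q",s["joint_positions"].round(2),"F",s["wrist_force"].round(1),"M",s["ft_torque"].round(2),"w",round(s["gripper_width"],3),"g",round(s["grasp_force"],1))
E
python3 -c "
from h import *
row([480,150,260],-10);row([452,-338.5,190],-80)
im=cv2.imread('pics/d0.png')[300:390,270:360];im2=cv2.imread('pics/s0.png')[180:245,130:195]
cv2.imwrite('pics/jar.png',np.hstack([cv2.resize(im,(390,390),interpolation=2),cv2.resize(im2,(390,390),interpolation=2)]))"
```

```text
[480, 150, 260] -10 -> [-0.5657, -0.4728, -0.0769, -0.0002, 0.0002, 0.2358]
[452, -338.5, 190] -80 -> [-0.6995, -1.1112, 0.0174, -0.0, 0.0003, 0.4302]
```

View pics/jar.png

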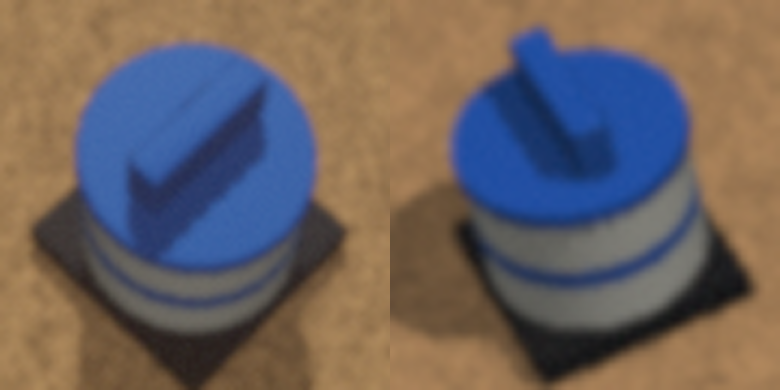

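The jar crop shows no mark that tells +x from -x, only the bar at about (200,135) left and (560,95) right. Which end is which will have to be felt on the pins.

Request:
{"method": "send_rows", "body": {"rows": [[[-0.566,-0.473,-0.077,0,0,0.236,1],[-0.566,-0.473,-0.077,0,0,0.236,1],[-0.566,-0.473,-0.077,0,0,0.236,1],[-0.566,-0.473,-0.077,0,0,0.236,1],[-0.566,-0.473,-0.077,0,0,0.236,1],[-0.566,-0.473,-0.077,0,0,0.236,1],[-0.566,-0.473,-0.077,0,0,0.236,1],[-0.566,-0.473,-0.077,0,0,0.236,1],[-0.566,-0.473,-0.077,0,0,0.236,1],[-0.566,-0.473,-0.077,0,0,0.236,1],[-0.566,-0.473,-0.077,0,0,0.236,1],[-0.566,-0.473,-0.077,0,0,0.236,1]]], "newtons": 60}}

```text
time: 1.1
tcp_pos: [448.7, 194.0, 254.6]
orientation: [-0.0, 0.768, 0.64, 0.0]
wrist_force: [0.8, 0.8, -0.4]
gripper_width: 1.001
grasp_force: 0.0
```

```bash
python3 -c "
from h import *
st();row([452,-338.5,200],-80)"
```

```text
t 1.1 tcp [448.7 194.  254.6] yaw -10.44 tilt 0.02 q [-0.95  0.17  0.51  1.85 -0.09  1.15 -0.59] F [ 0.8  0.8 -0.4] M [ 0.08 -0.05  0.03] w 1.001 g 0.0
[452, -338.5, 200] -80 -> [-0.6975, 0.1329, 0.0726, -0.0001, -0.0, 0.1932]
```

Request:
{"method": "send_rows", "body": {"rows": [[[-0.698,0.133,0.073,0,0,0.193,1],[-0.698,0.133,0.073,0,0,0.193,1],[-0.698,0.133,0.073,0,0,0.193,1],[-0.698,0.133,0.073,0,0,0.193,1],[-0.698,0.133,0.073,0,0,0.193,1],[-0.698,0.133,0.073,0,0,0.193,1],[-0.698,0.133,0.073,0,0,0.193,1],[-0.698,0.133,0.073,0,0,0.193,1],[-0.698,0.133,0.073,0,0,0.193,1],[-0.698,0.133,0.073,0,0,0.193,1],[-0.698,0.133,0.073,0,0,0.193,1],[-0.698,0.133,0.073,0,0,0.193,1]]]}}

```text
time: 2.1
tcp_pos: [454.0, -302.9, 202.7]
orientation: [-0.0, 0.996, 0.091, -0.0]
wrist_force: [0.9, 0.7, 0.0]
gripper_width: 1.002
grasp_force: 0.0
```

```bash
python3 -c "
from h import *
st();row([452,-338.5,200],-80)"
```

```text
t 2.1 tcp [ 454.  -302.9  202.7] yaw -79.54 tilt 0.04 q [-0.16  0.39  0.9   1.82 -0.34  1.1  -0.53] F [0.9 0.7 0. ] M [ 0.06 -0.09 -0.01] w 1.002 g 0.0
[452, -338.5, 200] -80 -> [-0.0113, 0.0462, 0.0035, -0.0001, 0.0001, 0.0013]
```

Request:
{"method": "send_rows", "body": {"rows": [[[-0.011,0.046,0.003,0,0,0.001,1],[-0.011,0.046,0.003,0,0,0.001,1],[-0.011,0.046,0.003,0,0,0.001,1],[-0.011,0.046,0.003,0,0,0.001,1]]]}}

```text
time: 2.43
tcp_pos: [452.2, -336.4, 200.6]
orientation: [-0.0, 0.996, 0.088, -0.0]
wrist_force: [0.7, 0.4, -0.1]
gripper_width: 1.002
grasp_force: 0.0
```

```bash
python3 -c "
from h import *
snap('wrist','w0')
st();row([452,-338.5,110],-80)
im=cv2.imread('pics/w0.png').astype(int);W=np.load('pics/w0.npy')
b=(im[...,0]>im[...,2]+60)
m=b&(abs(W[...,2]-141)<5);q=W[m];print(len(q),q[:,2].mean() if len(q) else 0,cv2.minAreaRect(q[:,:2].astype(np.float32)))
m=b&(abs(W[...,2]-106)<4);q=W[m];print(cv2.minEnclosingCircle(q[:,:2].astype(np.float32)))
"
```

```text
t 2.48 tcp [ 452.7 -335.6  200.7] yaw -79.86 tilt 0.07 q [-0.08  0.43  0.89  1.78 -0.37  1.11 -0.47] F [ 0.2 -0.7  0.5] M [ 0.03  0.   -0.  ] w 1.006 g 0.0
[452, -338.5, 110] -80 -> [-0.0016, 0.0038, 0.1209, -0.0002, 0.0, 0.0004]
2896 139.82947683581668 ((451.5522766113281, -338.60528564453125), (78.59414672851562, 19.9763126373291), 10.165385246276855)
((451.4237060546875, -338.6227722167969), 58.43574905395508)
```

View pics/w0.png

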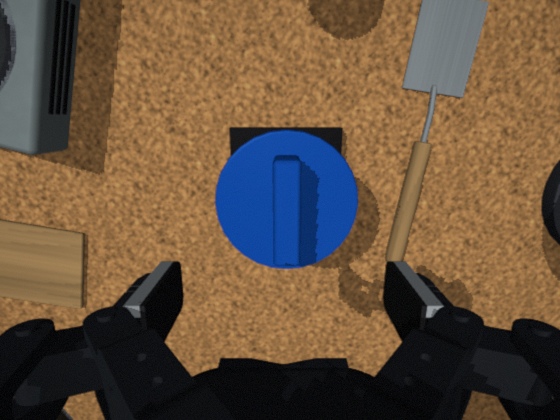

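The wrist view confirms the jar at (451.5, -338.6), yaw 10.1°. The bar, around (287,210), lies square between the fingers, so I can descend and grip.

Request:
{"method": "send_rows", "body": {"rows": [[[-0.001,0.004,0.03,0,0,0,1],[-0.001,0.004,0.06,0,0,0,1],[-0.001,0.004,0.09,0,0,0,1],[-0.001,0.004,0.11,0,0,0,1],[-0.001,0.004,0.12,0,0,0,1],[-0.001,0.004,0.12,0,0,0,1],[-0.001,0.004,0.12,0,0,0,-1],[-0.001,0.004,0.12,0,0,0,-1],[-0.001,0.004,0.12,0,0,0,-1],[-0.001,0.004,0.12,0,0,0,-1],[-0.001,0.004,0.12,0,0,0,-1],[-0.001,0.004,0.12,0,0,0,-1]]], "newtons": 80}}

```text
time: 3.48
tcp_pos: [452.5, -339.4, 111.6]
orientation: [-0.0, 0.996, 0.088, 0.0]
wrist_force: [-2.8, 4.1, 7.1]
gripper_width: 0.173
grasp_force: 78.2
```

```bash
python3 -c "
from h import *
st()"
```

```text
t 3.48 tcp [ 452.5 -339.4  111.6] yaw -79.91 tilt 0.07 q [-0.01  0.53  0.81  1.87 -0.47  0.94 -0.37] F [-2.8  4.1  7.1] M [0.73 0.42 0.03] w 0.173 g 78.2
```

Request:
{"method": "send_rows", "body": {"rows": [[[0,0,-0.01,0,0,0,-1],[0,0,-0.04,0,0,0,-1],[0,0,-0.08,0,0,0,-1],[0,0,-0.12,0,0,0,-1],[0,0,-0.16,0,0,0,-1],[0,0,-0.2,0,0,0,-1],[0,0,-0.2,0,0,0,-1],[0,0,-0.2,0,0,0,-1]]]}}

```text
time: 4.15
tcp_pos: [452.9, -340.9, 263.2]
orientation: [0.001, 0.996, 0.088, 0.002]
wrist_force: [0.9, 0.1, -0.0]
gripper_width: 0.0
grasp_force: 0.0
```

```bash
python3 -c "
from h import *
st();row([541.3,-23.6,262],-58.7)"
```

```text
t 4.15 tcp [ 452.9 -340.9  263.2] yaw -79.93 tilt 0.23 q [-0.11  0.38  0.93  1.68 -0.32  1.24 -0.51] F [ 0.9  0.1 -0. ] M [ 0.02 -0.08  0.01] w 0.0 g 0.0
[541.3, -23.6, 262] -58.7 -> [0.19, -0.396, 0.0012, 0.0005, -0.0004, -0.059]
```

The grip slipped off: the pads stand farther back when partly open. I'll check the jar.

```bash
python3 -c "
from h import *
snap('wrist','w1')
st()
im=cv2.imread('pics/w1.png').astype(int);W=np.load('pics/w1.npy')
b=(im[...,0]>im[...,2]+60)
m=b&(abs(W[...,2]-141)<5);q=W[m];print(len(q),q[:,2].mean() if len(q) else 0,cv2.minAreaRect(q[:,:2].astype(np.float32)))
m=b&(abs(W[...,2]-106)<4);q=W[m];print(cv2.minEnclosingCircle(q[:,:2].astype(np.float32)),q.mean(0))
"
```

```text
t 4.2 tcp [ 452.4 -340.   261.7] yaw -79.92 tilt 0.08 q [-0.11  0.38  0.93  1.68 -0.32  1.24 -0.51] F [-0.4  0.   0.1] M [ 0.01 -0.01  0.05] w 0.0 g 0.0
1890 139.829807219272 ((447.25994873046875, -325.5969543457031), (79.69342803955078, 20.069231033325195), 11.025686264038086)
((447.428955078125, -325.9114074707031), 58.50728988647461) [ 451.65289586 -325.61179731  105.08803056]
```

View pics/w1.png

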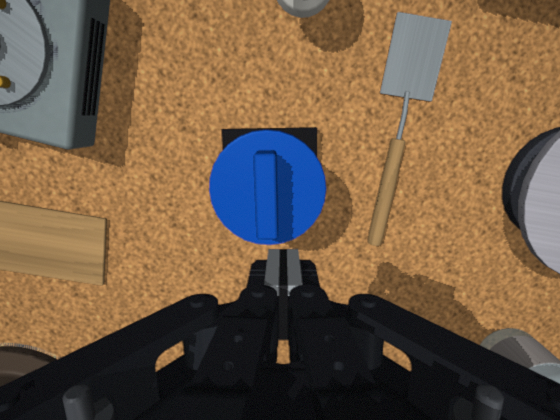

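The jar is upright and has shifted to (447.3, -325.7), yaw 11°; its bar is at about (266,195) in the image. I'll measure the real tip heights at several openings while re-aligning.

```bash
python3 -c "
from h import *
row([447.3,-325.7,200],-79)
W=np.load('pics/w1.npy')[240:420,150:420];q=W.reshape(-1,3);q=q[(q[:,2]>160)];print('tip z shut',np.percentile(q[:,2],[0,1,5]))
"
```

```text
[447.3, -325.7, 200] -79 -> [-0.0035, -0.0201, 0.0822, 0.0001, -0.0002, -0.0026]
tip z shut [294.43910914 302.8522355  321.98712971]
```

Request:
{"method": "send_rows", "body": {"rows": [[[-0.003,-0.02,0.02,0,0,-0.003,-0.53],[-0.003,-0.02,0.05,0,0,-0.003,-0.53],[-0.003,-0.02,0.06,0,0,-0.003,-0.53],[-0.003,-0.02,0.06,0,0,-0.003,-0.53],[-0.003,-0.02,0.06,0,0,-0.003,-0.53]]]}}

```text
time: 4.62
tcp_pos: [447.0, -325.7, 215.8]
orientation: [-0.0, 0.995, 0.097, -0.001]
wrist_force: [0.7, -0.4, -0.3]
gripper_width: 0.232
grasp_force: 0.0
```

```bash
python3 -c "
from h import *
st();im,d=snap('wrist','w2');W=np.load('pics/w2.npy')
s=read_state();M=R.from_quat(s['orientation'],scalar_first=True)
L=M.inv().apply((W.reshape(-1,3)-s['tcp_pos'])).reshape(W.shape)
np.set_printoptions(linewidth=200,suppress=True)
for r in range(230,330,8):print(r,[tuple(L[r,c].round(0).astype(int)) if d[r,c]>0 else 0 for c in range(220,350,12)])
"
```

```text
t 4.62 tcp [ 447.  -325.7  215.8] yaw -78.88 tilt 0.09 q [-0.12  0.39  0.9   1.78 -0.34  1.13 -0.48] F [ 0.7 -0.4 -0.3] M [-0.06  0.01 -0.02] w 0.232 g 0.0
230 [(np.int64(-66), np.int64(-77), np.int64(217)), (np.int64(-29), np.int64(-46), np.int64(110)), (np.int64(-30), np.int64(-35), np.int64(112)), (np.int64(-30), np.int64(-25), np.int64(111)), (np.int64(-30), np.int64(-14), np.int64(111)), (np.int64(-18), np.int64(-3), np.int64(76)), (np.int64(-18), np.int64(6), np.int64(76)), (np.int64(-30), np.int64(18), np.int64(111)), (np.int64(-30), np.int64(28), np.int64(112)), (np.int64(-30), np.int64(39), np.int64(112)), (np.int64(-66), np.int64(68), np.int64(218))]
238 [(np.int64(-76), np.int64(-78), np.int64(216)), (np.int64(-77), np.int64(-63), np.int64(218)), (np.int64(-37), np.int64(-35), np.int64(110)), (np.int64(-37), np.int64(-25), np.int64(111)), (np.int64(-37), np.int64(-14), np.int64(111)), (np.int64(-24), np.int64(-3), np.int64(75)), (np.int64(-24), np.int64(6), np.int64(77)), (np.int64(-38), np.int64(18), np.int64(112)), (np.int64(-37), np.int64(28), np.int64(112)), 0, (np.int
[... 4972 characters left out ...]
16)), (np.int64(-188), np.int64(27), np.int64(217)), (np.int64(0), np.int64(11), np.int64(-68)), (np.int64(17), np.int64(11), np.int64(-93)), (np.int64(17), np.int64(14), np.int64(-93))]
326 [(np.int64(17), np.int64(-16), np.int64(-98)), (np.int64(17), np.int64(-13), np.int64(-97)), (np.int64(13), np.int64(-11), np.int64(-91)), (np.int64(-10), np.int64(-11), np.int64(-58)), (np.int64(-200), np.int64(-21), np.int64(218)), (np.int64(-200), np.int64(-5), np.int64(218)), (np.int64(-200), np.int64(11), np.int64(217)), (np.int64(-200), np.int64(27), np.int64(217)), (np.int64(-3), np.int64(11), np.int64(-68)), (np.int64(17), np.int64(10), np.int64(-97)), (np.int64(18), np.int64(13), np.int64(-98))]
```

View pics/w2.png

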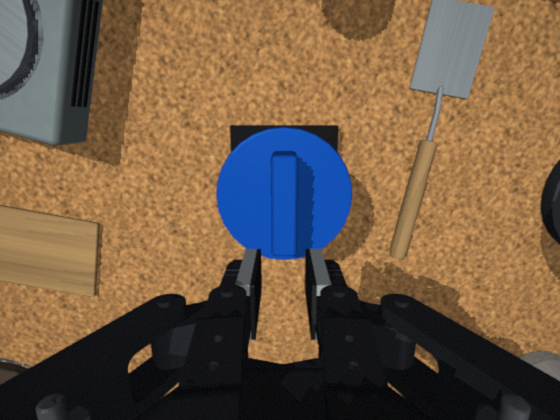

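The wrist depth puts the fingertips about 33 mm behind the reported TCP. At the last grasp they only pinched the bar's top edge. In the picture the tips are at (250,252) and (316,252), with the bar centred between them. I'll go lower in small steps and watch the force.

Request:
{"method": "send_rows", "body": {"rows": [[[0,0,0.0,0,0,0,0.1],[0,0,0,0,0,0,0.1],[0,0,0,0,0,0,0.1],[0,0,0.04,0,0,0,0.1],[0,0,0.08,0,0,0,0.1],[0,0,0.12,0,0,0,0.1],[0,0,0.14,0,0,0,0.1],[0,0,0.145,0,0,0,0.1],[0,0,0.145,0,0,0,0.1]]]}}

```text
time: 5.42
tcp_pos: [447.0, -325.4, 106.8]
orientation: [-0.0, 0.995, 0.097, -0.001]
wrist_force: [-0.0, 0.3, 0.8]
gripper_width: 0.55
grasp_force: 0.0
```

Request:
{"method": "send_rows", "body": {"rows": [[[0,0,0.003,0,0,0,0.1],[0,0,0.006,0,0,0,0.1]]]}}

```text
time: 5.58
tcp_pos: [448.4, -326.3, 104.1]
orientation: [0.001, 0.995, 0.097, 0.001]
wrist_force: [0.0, -0.1, 0.9]
gripper_width: 0.545
grasp_force: 0.0
```

```bash
python3 -c "
from h import *
st();im,d=snap('wrist','w3');W=np.load('pics/w3.npy')
im=im.astype(int);b=(im[...,2]>im[...,0]+60)
m=b&(abs(W[...,2]-141)<5);q=W[m];print(len(q),q[:,2].mean() if len(q) else 0,cv2.minAreaRect(q[:,:2].astype(np.float32)))
"
```

```text
t 5.58 tcp [ 448.4 -326.3  104.1] yaw -78.84 tilt 0.15 q [-0.03  0.52  0.8   1.91 -0.47  0.91 -0.37] F [ 0.  -0.1  0.9] M [-0.03  0.02 -0.  ] w 0.545 g 0.0
7361 139.80465717503182 ((448.3210754394531, -326.0401306152344), (74.50161743164062, 55.10293197631836), 43.00864028930664)
```

View pics/w3.png

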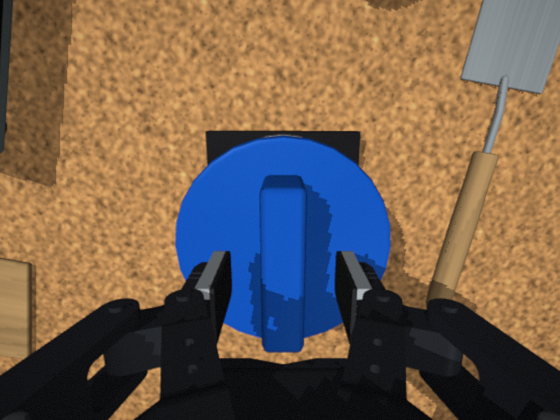

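The picture shows the tips at (215,270) and (352,270) either side of the bar, still well above the lid and free of contact. I'll continue down.

Request:
{"method": "send_rows", "body": {"rows": [[[0,0,0.008,0,0,0,0.1],[0,0,0.016,0,0,0,0.1],[0,0,0.016,0,0,0,0.1]]]}}

```text
time: 5.88
tcp_pos: [447.1, -324.9, 89.9]
orientation: [-0.0, 0.995, 0.097, -0.0]
wrist_force: [-0.1, -0.4, 0.2]
gripper_width: 0.551
grasp_force: 0.0
```

Request:
{"method": "send_rows", "body": {"rows": [[[0,0,0.008,0,0,0,0.1],[0,0,0.011,0,0,0,0.1],[0,0,0.011,0,0,0,0.1]]]}}

```text
time: 6.13
tcp_pos: [447.1, -325.2, 81.9]
orientation: [-0.0, 0.995, 0.097, -0.0]
wrist_force: [0.3, 0.6, -0.4]
gripper_width: 0.548
grasp_force: 0.0
```

```bash
python3 -c "
from h import *
st();im,d=snap('wrist','w4');W=np.load('pics/w4.npy')
s=read_state();M=R.from_quat(s['orientation'],scalar_first=True)
L=M.inv().apply((W.reshape(-1,3)-s['tcp_pos'])).reshape(W.shape).round(0).astype(int)
for c in (215,222,345,352):print(c,[L[r,c].tolist() for r in range(240,280,5)])
"
```

```text
t 6.13 tcp [ 447.1 -325.2   81.9] yaw -78.84 tilt 0.06 q [-0.01  0.55  0.78  1.93 -0.5   0.87 -0.34] F [ 0.3  0.6 -0.4] M [ 0.05  0.01 -0.03] w 0.548 g 0.0
215 [[12, -32, -23], [9, -32, -22], [7, -32, -24], [11, -29, -40], [11, -28, -44], [11, -27, -48], [11, -26, -53], [11, -25, -58]]
222 [[12, -29, -24], [10, -29, -25], [6, -29, -22], [10, -26, -37], [11, -25, -44], [11, -24, -48], [10, -24, -50], [8, -24, -51]]
345 [[11, 29, -22], [9, 28, -24], [7, 29, -23], [11, 26, -39], [11, 25, -44], [11, 24, -48], [11, 23, -53], [67, 0, -170]]
352 [[12, 32, -23], [9, 32, -23], [6, 32, -22], [11, 29, -38], [11, 28, -44], [11, 26, -50], [11, 26, -53], [11, 25, -58]]
```

Request:
{"method": "send_rows", "body": {"rows": [[[0,0,0.007,0,0,0,0.1],[0,0,0.007,0,0,0,0.1],[0,0,0.007,0,0,0,-1],[0,0,0.007,0,0,0,-1],[0,0,0.007,0,0,0,-1],[0,0,0.007,0,0,0,-1],[0,0,0.007,0,0,0,-1]]], "newtons": 80}}

```text
time: 6.77
tcp_pos: [447.8, -326.3, 77.7]
orientation: [0.001, 0.995, 0.097, 0.0]
wrist_force: [0.1, -2.7, 3.2]
gripper_width: 0.224
grasp_force: 81.3
```

Request:
{"method": "send_rows", "body": {"rows": [[[0,0,-0.01,0,0,0,-1],[0,0,-0.02,0,0,0,-1],[0,0,-0.03,0,0,0,-1],[0,0,-0.04,0,0,0,-1],[0,0,-0.04,0,0,0,-1]]]}}

```text
time: 7.18
tcp_pos: [448.0, -325.8, 108.9]
orientation: [0.0, 0.995, 0.097, 0.001]
wrist_force: [0.2, 0.9, -5.9]
gripper_width: 0.222
grasp_force: 80.2
```

```bash
python3 -c "
from h import *
st()"
```

```text
t 7.18 tcp [ 448.  -325.8  108.9] yaw -78.83 tilt 0.11 q [-0.03  0.51  0.81  1.91 -0.47  0.92 -0.37] F [ 0.2  0.9 -5.9] M [-0.1   0.05 -0.01] w 0.222 g 80.2
```

Held firmly, with 5.9 N of weight. With the jar standing, TCP z was 77.7, so home is TCP z ≈ 148 and on the pins ≈ 158.

Request:
{"method": "send_rows", "body": {"rows": [[[0,0,-0.04,0,0,0,-1],[0,0,-0.08,0,0,0,-1],[0,0,-0.12,0,0,0,-1],[0,0,-0.15,0,0,0,-1],[0,0,-0.16,0,0,0,-1],[0,0,-0.16,0,0,0,-1]]]}}

```text
time: 7.68
tcp_pos: [448.2, -326.0, 228.8]
orientation: [0.001, 0.995, 0.097, 0.002]
wrist_force: [-0.1, -0.3, -7.4]
gripper_width: 0.22
grasp_force: 82.5
```

```bash
python3 -c "
from h import *
st();row([540.7,-23.8,225],-58.7)"
```

```text
t 7.68 tcp [ 448.2 -326.   228.8] yaw -78.82 tilt 0.19 q [-0.13  0.38  0.91  1.76 -0.33  1.16 -0.49] F [-0.1 -0.3 -7.4] M [-0.03 -0.01  0.  ] w 0.22 g 82.5
[540.7, -23.8, 225] -58.7 -> [0.1991, -0.3714, 0.005, 0.0003, -0.0004, -0.0559]
```

Request:
{"method": "send_rows", "body": {"rows": [[[0.02,-0.037,0,0,0,-0.006,-1],[0.04,-0.074,0,0,0,-0.012,-1],[0.06,-0.111,0,0,0,-0.018,-1],[0.08,-0.148,0,0,0,-0.024,-1],[0.1,-0.185,0,0,0,-0.03,-1],[0.12,-0.222,0,0,0,-0.036,-1],[0.14,-0.26,0,0,0,-0.042,-1],[0.16,-0.297,0,0,0,-0.048,-1],[0.18,-0.334,0,0,0,-0.052,-1],[0.199,-0.371,0,0,0,-0.056,-1],[0.199,-0.371,0,0,0,-0.056,-1],[0.199,-0.371,0,0,0,-0.056,-1]]]}}

```text
time: 8.68
tcp_pos: [539.2, -20.6, 224.9]
orientation: [-0.001, 0.962, 0.272, -0.002]
wrist_force: [-0.3, -0.5, -6.2]
gripper_width: 0.221
grasp_force: 83.1
```

Request:
{"method": "send_rows", "body": {"rows": [[[0,0,0.02,0,0,0,-1],[0,0,0.04,0,0,0,-1],[0,0,0.04,0,0,0,-1]]]}}

```text
time: 8.93
tcp_pos: [537.1, -24.1, 193.6]
orientation: [-0.001, 0.963, 0.269, -0.003]
wrist_force: [-0.6, 0.7, -6.8]
gripper_width: 0.223
grasp_force: 83.2
```

```bash
python3 -c "
from h import *
st();row([540.7,-23.8,166],-58.7)
for n in('scene','side'):
    snap(n,n+'5');im=cv2.imread(f'pics/{n}5.png').astype(int);W=np.load(f'pics/{n}5.npy')
    m=(im[...,0]>im[...,2]+60)&(abs(W[...,0]-540)<65)&(abs(W[...,1]+24)<65);q=W[m];print(len(q),np.percentile(q[:,2],[5,50,95]))
    q=q[abs(q[:,2]-np.median(q[:,2]))<5];print(cv2.minEnclosingCircle(q[:,:2].astype(np.float32)))
"
```

```text
t 8.93 tcp [537.1 -24.1 193.6] yaw -58.75 tilt 0.36 q [-0.63  0.36  0.77  1.84 -0.28  1.06 -0.77] F [-0.6  0.7 -6.8] M [0.07 0.14 0.  ] w 0.223 g 83.2
[540.7, -23.8, 166] -58.7 -> [0.0046, 0.0023, 0.0368, -0.0004, 0.0009, -0.0001]
712 [217.60319446 223.44905595 257.62848538]
((539.6926879882812, -24.69852066040039), 58.608970642089844)
1041 [219.90918542 223.15904467 258.64071809]
((537.1429443359375, -25.278043746948242), 58.46174240112305)
```

Request:
{"method": "send_rows", "body": {"rows": [[[0.003,0.001,0.012,0,0.001,0,-1],[0.003,0.001,0.024,0,0.001,0,-1],[0.003,0.001,0.034,0,0.001,0,-1],[0.003,0.001,0.036,0,0.001,0,-1],[0.003,0.001,0.036,0,0.001,0,-1]]]}}

```text
time: 9.45
tcp_pos: [541.7, -23.1, 169.5]
orientation: [-0.001, 0.963, 0.27, 0.002]
wrist_force: [0.8, -0.2, -6.5]
gripper_width: 0.223
grasp_force: 83.1
```

Request:
{"method": "send_rows", "body": {"rows": [[[0,0,0.004,0,0,0,-1],[0,0,0.008,0,0,0,-1],[0,0,0.011,0,0,0,-1],[0,0,0.011,0,0,0,-1]]]}}

```text
time: 9.78
tcp_pos: [542.1, -22.9, 161.7]
orientation: [-0.001, 0.963, 0.27, 0.003]
wrist_force: [0.3, -0.5, -6.1]
gripper_width: 0.223
grasp_force: 83.2
```

```bash
python3 -c "
from h import *
st();row([540,-23.8,148],-58.7)"
```

```text
t 9.78 tcp [542.1 -22.9 161.7] yaw -58.67 tilt 0.34 q [-0.6   0.4   0.74  1.88 -0.32  0.99 -0.74] F [ 0.3 -0.5 -6.1] M [ 0.03 -0.    0.05] w 0.223 g 83.2
[540, -23.8, 148] -58.7 -> [-0.0032, -0.0005, 0.0182, -0.0, -0.0009, 0.0001]
```

Request:
{"method": "send_rows", "body": {"rows": [[[-0.002,0,0.003,0,0,0,-1],[-0.002,0,0.005,0,0,0,-1],[-0.002,0,0.005,0,0,0,-1]]]}}

```text
time: 10.03
tcp_pos: [540.8, -23.8, 158.1]
orientation: [-0.001, 0.963, 0.27, 0.003]
wrist_force: [-0.1, 0.0, -7.1]
gripper_width: 0.227
grasp_force: 83.3
```

Request:
{"method": "send_rows", "body": {"rows": [[[0,0,0.003,0,0,0,-1],[0,0,0.005,0,0,0,-1],[0,0,0.005,0,0,0,-1]]]}}

```text
time: 10.28
tcp_pos: [542.2, -23.8, 157.4]
orientation: [-0.002, 0.963, 0.27, 0.004]
wrist_force: [-10.1, 3.2, 26.6]
gripper_width: 0.224
grasp_force: 97.0
```

```bash
python3 -c "
from h import *
st();row([540,-23.8,148],-58.7)"
```

```text
t 10.28 tcp [542.2 -23.8 157.4] yaw -58.69 tilt 0.55 q [-0.59  0.4   0.74  1.88 -0.33  0.97 -0.73] F [-10.1   3.2  26.6] M [ 0.28  2.65 -0.  ] w 0.224 g 97.0
[540, -23.8, 148] -58.7 -> [-0.0026, -0.0015, 0.0125, -0.0001, -0.0015, 0.0]
```

It rests on the pins at z ≈ 157.5. I'll ease the side load and wiggle ±4° to feel for a drop.

Request:
{"method": "send_rows", "body": {"rows": [[[-0.002,-0.001,-0.001,0,0,-0.002,-1],[-0.002,-0.001,-0.001,0,0,-0.004,-1],[-0.002,-0.001,-0.001,0,0,-0.006,-1],[-0.002,-0.001,-0.001,0,0,-0.008,-1],[-0.002,-0.001,-0.001,0,0,-0.01,-1],[-0.002,-0.001,-0.001,0,0,-0.011,-1]]]}}

```text
time: 10.78
tcp_pos: [541.7, -24.0, 157.5]
orientation: [-0.001, 0.953, 0.303, 0.005]
wrist_force: [-1.1, 0.9, 12.6]
gripper_width: 0.227
grasp_force: 93.9
```

Request:
{"method": "send_rows", "body": {"rows": [[[0,0,0,0,0,0.003,-1],[0,0,0,0,0,0.006,-1],[0,0,0,0,0,0.009,-1],[0,0,0,0,0,0.012,-1],[0,0,0,0,0,0.015,-1],[0,0,0,0,0,0.018,-1],[0,0,0,0,0,0.021,-1],[0,0,0,0,0,0.022,-1]]]}}

```text
time: 11.45
tcp_pos: [541.7, -24.3, 157.5]
orientation: [-0.001, 0.972, 0.236, 0.005]
wrist_force: [-1.3, 0.6, 13.6]
gripper_width: 0.226
grasp_force: 93.5
```

```bash
python3 -c "
from h import *
st();row([540.7,-23.8,148],-58.7)"
```

```text
t 11.45 tcp [541.7 -24.3 157.5] yaw -62.67 tilt 0.61 q [-0.61  0.4   0.76  1.89 -0.34  0.97 -0.79] F [-1.3  0.6 13.6] M [-0.2   0.73  0.32] w 0.226 g 93.5
[540.7, -23.8, 148] -58.7 -> [-0.0009, -0.0012, 0.0127, 0.0003, -0.0017, -0.011]
```

No drop, so jar +x is the other way round. Lift 5 mm, turn +64°, lower again.

Request:
{"method": "send_rows", "body": {"rows": [[[-0.001,-0.001,-0.004,0,-0.002,0,-1],[-0.001,-0.001,-0.008,0,-0.002,-0.01,-1],[-0.001,-0.001,-0.008,0,-0.002,-0.025,-1],[-0.001,-0.001,-0.008,0,-0.002,-0.04,-1],[-0.001,-0.001,-0.008,0,-0.002,-0.057,-1],[-0.001,-0.001,-0.008,0,-0.002,-0.074,-1],[-0.001,-0.001,-0.008,0,-0.002,-0.091,-1],[-0.001,-0.001,-0.008,0,-0.002,-0.108,-1],[-0.001,-0.001,-0.008,0,-0.002,-0.125,-1],[-0.001,-0.001,-0.008,0,-0.002,-0.142,-1],[-0.001,-0.001,-0.008,0,-0.002,-0.16,-1],[-0.001,-0.001,-0.008,0,-0.002,-0.17,-1]]]}}

```text
time: 12.45
tcp_pos: [538.2, -23.7, 161.1]
orientation: [0.002, 0.714, 0.7, -0.003]
wrist_force: [0.6, -0.1, -6.0]
gripper_width: 0.221
grasp_force: 89.5
```

Request:
{"method": "send_rows", "body": {"rows": [[[0,0,0,0,0,-0.008,-1],[0,0,0,0,0,-0.008,-1],[0,0,0,0,0,-0.008,-1]]]}}

```text
time: 12.7
tcp_pos: [538.3, -23.7, 161.1]
orientation: [0.002, 0.699, 0.715, -0.003]
wrist_force: [-0.4, -0.4, -6.3]
gripper_width: 0.222
grasp_force: 89.5
```

```bash
python3 -c "
from h import *
st();row([540.7,-23.8,158],1.3)"
```

```text
t 12.7 tcp [538.3 -23.7 161.1] yaw 1.34 tilt 0.41 q [-0.42  0.35  0.48  1.87 -0.19  0.97  0.16] F [-0.4 -0.4 -6.3] M [-0.   -0.08 -0.01] w 0.222 g 89.5
[540.7, -23.8, 158] 1.3 -> [-0.0002, 0.0033, 0.0042, -0.0003, 0.0011, 0.0001]
```

Request:
{"method": "send_rows", "body": {"rows": [[[0,0.002,0.003,0,0.001,0,-1],[0,0.003,0.005,0,0.001,0,-1],[0,0.003,0.007,0,0.001,0,-1],[0,0.003,0.007,0,0.001,0,-1]]]}}

```text
time: 13.03
tcp_pos: [540.5, -23.5, 155.5]
orientation: [-0.0, 0.698, 0.716, -0.001]
wrist_force: [0.1, 1.9, -6.0]
gripper_width: 0.223
grasp_force: 89.5
```

```bash
python3 -c "
from h import *
st();row([540.7,-23.8,148],1.3)"
```

```text
t 13.03 tcp [540.5 -23.5 155.5] yaw 1.41 tilt 0.11 q [-0.41  0.36  0.48  1.87 -0.2   0.96  0.18] F [ 0.1  1.9 -6. ] M [ 0.15 -0.03  0.02] w 0.223 g 89.5
[540.7, -23.8, 148] 1.3 -> [-0.0004, 0.0003, 0.0101, -0.0003, 0.0001, 0.0003]
```

At 155.5 it is already below the pin-top level with no load, so the pins have entered. Lower the rest gently.

Request:
{"method": "send_rows", "body": {"rows": [[[0,0,0.002,0,0,0,-1],[0,0,0.004,0,0,0,-1],[0,0,0.006,0,0,0,-1],[0,0,0.006,0,0,0,-1]]]}}

```text
time: 13.37
tcp_pos: [540.5, -23.5, 151.2]
orientation: [-0.0, 0.698, 0.716, -0.001]
wrist_force: [0.0, 0.2, -6.4]
gripper_width: 0.223
grasp_force: 89.5
```

Request:
{"method": "send_rows", "body": {"rows": [[[0,0,0.002,0,0,0,-1],[0,0,0.004,0,0,0,-1],[0,0,0.004,0,0,0,-1]]]}}

```text
time: 13.62
tcp_pos: [540.5, -23.5, 148.2]
orientation: [-0.0, 0.698, 0.716, -0.001]
wrist_force: [0.1, 0.7, -7.0]
gripper_width: 0.219
grasp_force: 89.5
```

```bash
python3 -c "
from h import *
st();row([540.7,-23.8,148],1.3)"
```

```text
t 13.62 tcp [540.5 -23.5 148.2] yaw 1.44 tilt 0.09 q [-0.41  0.37  0.47  1.88 -0.21  0.94  0.18] F [ 0.1  0.7 -7. ] M [ 0.44  0.03 -0.01] w 0.219 g 89.5
[540.7, -23.8, 148] 1.3 -> [-0.0003, 0.0002, 0.0003, -0.0002, 0.0001, 0.0004]
```

Request:
{"method": "send_rows", "body": {"rows": [[[0,0,0.001,0,0,0,-1],[0,0,0.002,0,0,0,-1],[0,0,0.002,0,0,0,-1]]]}}

```text
time: 13.87
tcp_pos: [540.6, -23.8, 147.8]
orientation: [-0.0, 0.698, 0.716, -0.0]
wrist_force: [-4.8, -0.5, 3.7]
gripper_width: 0.224
grasp_force: 91.5
```

```bash
python3 -c "
from h import *
st()"
```

```text
t 13.87 tcp [540.6 -23.8 147.8] yaw 1.41 tilt 0.05 q [-0.41  0.37  0.47  1.88 -0.21  0.94  0.18] F [-4.8 -0.5  3.7] M [0.41 0.97 0.01] w 0.224 g 91.5
```

Seated at 147.8, with the table now carrying the load. Release, then retreat upward.

Request:
{"method": "send_rows", "body": {"rows": [[[0,0,0,0,0,0,0],[0,0,0,0,0,0,0],[0,0,0,0,0,0,0],[0,0,-0.02,0,0,0,0],[0,0,-0.05,0,0,0,0],[0,0,-0.1,0,0,0,0],[0,0,-0.14,0,0,0,0],[0,0,-0.17,0,0,0,0],[0,0,-0.17,0,0,0,0],[0,0,-0.17,0,0,0,0]]]}}

```text
time: 14.7
tcp_pos: [541.9, -23.6, 275.9]
orientation: [0.001, 0.698, 0.716, 0.001]
wrist_force: [0.1, -0.1, -0.8]
gripper_width: 0.506
grasp_force: 0.0
```

```bash
python3 -c "
from h import *
st()
for n in('scene','side','wrist'):
    snap(n,n+'6');im=cv2.imread(f'pics/{n}6.png').astype(int);W=np.load(f'pics/{n}6.npy')
    m=(im[...,0]>im[...,2]+60)&(abs(W[...,0]-540)<65)&(abs(W[...,1]+24)<65);q=W[m]
    for h in(176,211):
        p=q[abs(q[:,2]-h)<6];print(n,h,len(p),p[:,2].mean(),'centre',cv2.minEnclosingCircle(p[:,:2].astype(np.float32)) if len(p) else 0)
        if h==176:
            A=np.c_[p[:,:2]-p[:,:2].mean(0),np.ones(len(p))];print(' slope',np.linalg.lstsq(A,p[:,2],rcond=None)[0])
"
```

```text
t 14.7 tcp [541.9 -23.6 275.9] yaw 1.45 tilt 0.14 q [-0.46  0.25  0.51  1.7  -0.13  1.23  0.11] F [ 0.1 -0.1 -0.8] M [-0.   -0.01 -0.01] w 0.506 g 0.0
scene 176 549 176.8508362302697 centre ((540.4790649414062, -22.88833999633789), 60.90839385986328)
 slope [-7.65319344e-03 -1.46754778e-03  1.76850836e+02]
scene 211 153 210.9096535472021 centre ((545.571533203125, -26.3418025970459), 38.5475959777832)
side 176 1034 175.28360012164484 centre ((539.5626220703125, -25.01538848876953), 59.41120529174805)
 slope [-1.24772312e-04 -1.80389002e-03  1.75283600e+02]
side 211 213 209.95604212048897 centre ((539.8680419921875, -24.910255432128906), 39.31737518310547)
wrist 176 12184 174.9732306289202 centre ((540.3270874023438, -23.54970932006836), 58.68214416503906)
 slope [-1.30784408e-03 -6.85415370e-04  1.74973231e+02]
wrist 211 2857 209.72357435200578 centre ((539.8685302734375, -23.496232986450195), 40.00843048095703)
```

View pics/side6.png

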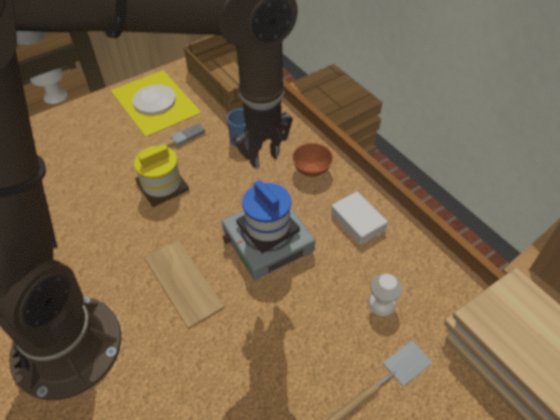

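The side picture shows the jar seated on the mixer at (268,215), with the gripper clear above it. The lid top is at 175–176 mm as expected, the jar is level, and its centre is (540, -24). Handing in.

```bash
python3 -c "
from h import *
print(manip.sign_off())"
```

```text
the job is handed in; nothing more can be done
None
```

The blue-lidded jar is seated on the mixer with the pins in its holes. After release the cameras showed it level, centred and at its home height, with nothing else knocked. I handed the job in at about 15 s but saw no verdict. The first grip slipped off the bar and slid the jar about 14 mm on the bench, still upright, before the second held.

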